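# Contact-probe reading on a sample lid

### The arm

A 6-joint arm with a two-finger parallel gripper is mounted at the origin on a cart in front of the work surface, level with it; the furniture and walls round the work are solid. World frame = base frame: x ahead of the robot, y to its left, z up, the work surface at z = 0. Lengths are in m, angles in rad, forces in N, time in s.
With the tool pointing down it reaches from about 0.35 to 0.85 m from the base axis. Payload 8.1 kg.
Tool frame: the origin (TCP) lies at the very end of the fingers, on their centre line; the grasp point (between the pads) lies 19 mm behind it; z points along the fingers, y is the line along which they close (so a half turn about z gives the same grasp; the last joint's range is limited). The gripper opens to 93 mm and grips with 3 to 60 N. Pads are 15 mm wide; open, the fingers measure 128 mm over their backs; the gripper's body (75 mm by 188 mm) begins 65 mm behind the grasp point.
Start: joints at [1.201, 0.13, 1.488, -0, 1.523, -0.085], TCP at [0.169, 0.576, 0.219] pointing down, gripper open.
Joint ranges: [-2.96, 2.96], [-0.89, 2.26], [0.02, 2.5], [-1.34, 4.48], [0, 2.73], [-2.66, 2.66]. Speed limits (rad/s): [2.39, 2.39, 2.79, 3.14, 3.14, 3.14].

### API

Orientations are given as a rotation vector (axis times angle).
In Python, from plant import monitor, eyes, ticket gives the robot as it stands.
- The arm moves only by the tool arm_command, never from a script. Its argument "deltas" is a list that holds one entry, the list of rows, each a list of 6 numbers: the shift along the world's x, y, z in cm, then the turn, a rotation vector about the world's x, y, z in degrees. In form: [[[tx, ty, tz, rx, ry, rz], ...]]. A call has 1 to 12 rows; each row shifts and turns the commanded pose from where the row before left it; what a row does not reach is not made up. A row lasts 1/12 s, in which the tool goes at most 41.7 mm and 7.16 degrees, less where a joint would pass 70% of its speed; a pose out of reach is approached as far as the arm can. A call is refused whole if a number of a shift passes 4.17 or a number of a turn 7.16, either way. A call with a gripper value outside its range is refused whole. "gripper" is the opening, from -1 (shut) to 1 (fully open), set as the call begins (left out, the last holds). The fingers move at their own pace and stop on an object; "squeeze" is the grip in N (left out, the last holds). Time passes only in rows, so rows that do not move let the fingers close. It gives the time, the measured TCP pose, the force, the opening and the grip force at its end, in the units of the state.
- monitor.read_state(): the state, without advancing time (a new reading comes with each control period).
- eyes.read_camera(name): name is "scene" or "top" or "wrist"; returns the picture (480x640x3 uint8, blue, green, red); there is no depth.
- eyes.camera_model(name): a dict with "fx", "fy", "cx", "cy" (pixels), "rvec" (rotation vector, rad) and "tvec" (3), from world to camera coordinates, as OpenCV has them. Camera axes: x right, y down, z forward; pixel columns grow to the right and rows downward; lengths in m; the calibration is good to about 2 mm. A picture is of the moment at which its call begins: read the wrist's pose just before it. camera_model takes no time and is no camera call; for the wrist camera it gives the pose at the moment of the call.
- ticket.close_job(): hands the job in; it is judged then, once.
The state is a dict: "t": time; "q": joint angles; "dq": joint speeds; "joint_torque": joint torques, N m; "tool_pos": TCP position; "orientation": TCP orientation; "force": force on the tool from outside, world axes, zero at the start; "wrist_torque": the same for the moment, N m; "opening": finger opening in m; "gripper_force": force on a finger pad.
Only numpy, scipy, OpenCV 4.12 (cv2) and the standard library are available. Lean on these libraries where they do the work, as an engineer would, in place of code of your own. Each camera call takes 0.05 s, during which the arm holds its last target. There are 200 camera calls.

### The job

Stand the sample cup with the small round patch on its lid upright and centred on the little raised plate of the pedestal, and let go of it. Then draw the spring-tipped probe out of its leaning holder, hold it upright with its tip on the middle of the patch, and press gently so that the sprung tip goes about half way in. Keep it there for a good second and finish while still holding the probe in contact; do not jab the cup or disturb the other things on the desk.

Things in the scene. Friction and masses are not known exactly. Their poses are not given: they have to be found in the camera images.
- patched_cup: White sample cup with a blue screw lid; the one of two equal cups with a small round pale patch on its lid. 69 mm tall; the lid is 62 mm across and takes the top 13 mm, the body below is up to 58 mm across and tapers. About 0.1 kg, lid fixed. Origin: centre of its underside, z up.
- patch (a point): Middle of the pale round patch (15 mm across, a dark dot in its middle) on top of patched_cup's lid: 69 mm above the cup's underside and 11 mm off its centre line, along the cup's +x axis.
- pedestal: Metal pedestal fixed to the desk: a round foot 84 mm across, a thin column and a flat round grey plate 50 mm across whose top is 60 mm above the desk. Origin: centre of its underside.
- pedestal_top (a point): Centre of the upper face of the pedestal's round plate, 60 mm above the desk.
- holder: Fixed probe holder: a grey foot 100 x 80 x 12 mm, and a white square tube (27 mm outside, 11 mm inside) that leans 20 degrees from vertical, its open mouth up and toward the holder's -x side. Origin on the desk 78 mm straight below the middle of the mouth.
- probe: Probe, 0.1 kg, leaning in the holder (within 2 deg of the tube). White handle 20 x 20 mm, grey guard 30 x 30 mm, steel stem 8 mm thick. Origin: middle of the guard's underside; z up the handle, x and y square to its flats. Guard z 0 to 6 mm, handle to 92, stem to -52, tip to -66. At the start the guard rests on the holder's mouth, stem in the tube: draw it 70 mm or more along its axis.
- tip_end (a point): Round end (6 mm thick) of the probe's sprung tip, 66 mm below the probe's origin on its axis when not pressed; it moves with the tip.
- probe_tip (a joint): How far the sprung tip is pushed into the stem: 0 is out, 0.010 m is fully in (its stop). Spring 300 N/m, so half way in is about 1.5 N.
- plain_cup: The other, equal sample cup without a patch, to be left alone. Origin: centre of its underside.
- reagent_tall: Amber bottle with white cap, 36 mm across, 81 mm tall, bystander. Origin: centre of its underside.
- swabs: Flat swab pack, 51 x 51 x 9 mm, bystander. Origin: centre of its underside.
- holder_mouth (a point): Middle of the holder tube's open mouth, 78 mm above the desk, straight above the holder's origin.

How it is judged:
By the outcome, as a careful person would: the job done as asked, in the order asked, and still so for the second after the job is handed in, while the arm keeps its last pose, push and grip.
It also fails if it takes over 64 s, if anything falls off the work surface, if the arm or the gripper's body presses on something with over 40 N, if the wrist force passes 120 N, or if a joint passes its speed limit or range.

## Working session

There is one attempt and no reset: what is moved stays moved. The work goes in short steps, Python scripts to look and compute and a tool call to move; the robot and the scene stay as the last step left them, time stands still between calls to the robot, and variables do not carry over. Pictures are saved under pics/ and viewed, at most 10 in all, crops included, and the job is handed in when it is done.

Besides the shell and the picture viewer there is one more tool, called after "Request:" as name(argument=value, ...), one argument or row to a line, values as JSON. arm_command: Moves the arm, as the interface text tells. Its arguments: {"type":"object","properties":{"deltas":{"type":"array"},"gripper":{"type":"number"},"squeeze":{"type":"number"}},"required":["deltas"]}

```bash
mkdir -p pics; ls; cat > h.py <<'E'
import numpy as np, cv2
from scipy.spatial.transform import Rotation as R
from plant import monitor, eyes, ticket
def cam(n):
    m=eyes.camera_model(n); Rm=R.from_rotvec(np.ravel(m['rvec'])).as_matrix(); t=np.ravel(m['tvec'])
    return m,Rm,t
def ray(c,u,v):
    m,Rm,t=c; d=Rm.T@np.array([(u-m['cx'])/m['fx'],(v-m['cy'])/m['fy'],1]); return -Rm.T@t,d/np.linalg.norm(d)
def onz(c,u,v,z):
    o,d=ray(c,u,v); return o+d*(z-o[2])/d[2]
def proj(c,p):
    m,Rm,t=c; q=Rm@np.asarray(p,float)+t; return np.array([m['fx']*q[0]/q[2]+m['cx'],m['fy']*q[1]/q[2]+m['cy']])
def tri(rs):
    A=0;b=0
    for o,d in rs:
        P=np.eye(3)-np.outer(d,d); A=A+P; b=b+P@o
    p=np.linalg.solve(A,b); return p,[float(np.linalg.norm((np.eye(3)-np.outer(d,d))@(p-o))) for o,d in rs]
def shot(n,f=None):
    c=cam(n); im=eyes.read_camera(n)
    if f: cv2.imwrite('pics/'+f,im)
    return c,im
E
python3 - <<'E'
from h import *
for n in ['scene','top','wrist']:
    c,im=shot(n,n+'0.png'); print(n,c[0]['fx'],-c[1].T@c[2], c[1][2])
s=monitor.read_state(); print(s)
a=cv2.imread('pics/scene0.png')
E
```

```text
pics
scene 563.3888788062585 [ 2.72770913e-04 -3.07320536e-01  7.50380853e-01] [ 0.60560548  0.36656224 -0.70631022]
top 596.8012183961223 [0.3605066  0.03626964 1.34636024] [ 0.16652529  0.01049224 -0.98598136]
wrist 341.52580819036984 [0.09737641 0.59633395 0.38487954] [ 0.25507021 -0.07540196 -0.96397808]
{'t': 0.15, 'q': array([ 1.20060296e+00,  1.31011941e-01,  1.48904862e+00,  1.79716482e-05,
        1.52300794e+00, -8.54174103e-02]), 'dq': array([-0.00035124, -0.00394025, -0.00232838, -0.00068137, -0.00183822,
        0.00105298]), 'joint_torque': array([ 8.88307168e-04, -5.60464668e+01, -4.92338741e+01,  7.68904039e-02,
        3.02517833e-02, -1.15605244e-04]), 'tool_pos': array([0.16838307, 0.57541629, 0.21780323]), 'orientation': array([-4.45766477e-01, -3.10945134e+00,  2.25174108e-03]), 'force': array([-0.05580934, -0.34731649,  0.19686915]), 'wrist_torque': array([-0.02136308,  0.05211424,  0.01428099]), 'gripper_force': 0.0, 'opening': 0.09283695815065669}
```

View pics/scene0.png

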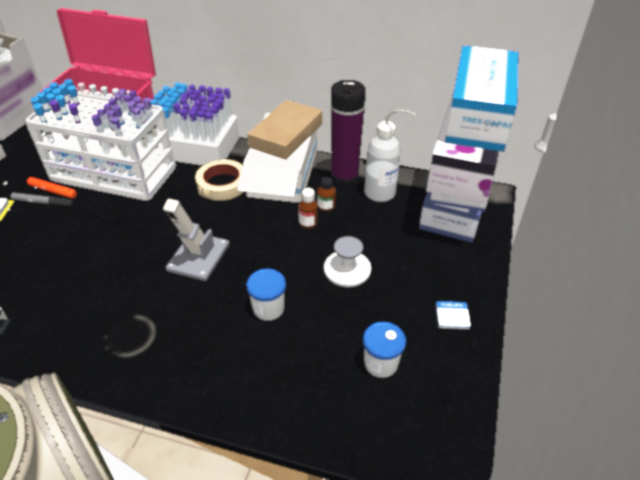

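View pics/top0.png

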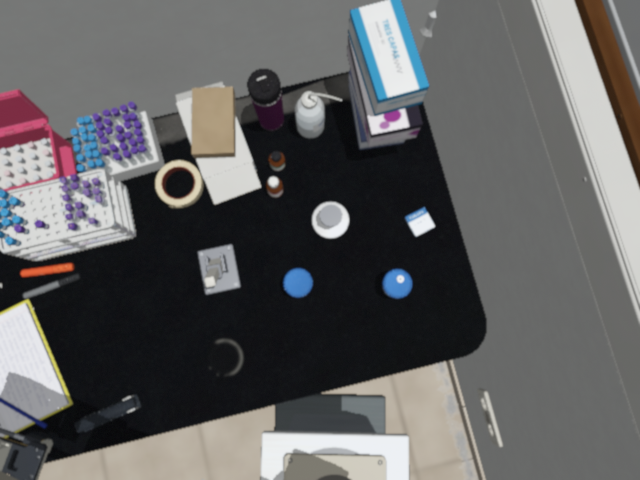

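The scene picture shows the patched cup's lid at about (384,340) with its patch at (391,336), the pedestal plate at (348,247), and the probe in its holder at (175,208)–(205,245). In the top view the lid is at (397,283), the patch at (401,279), the plate at (330,217), and the holder and probe at (215,270).

```bash
cat > m.py <<'E'
from h import *
cs={n:cam(n) for n in ['scene','top']}; im={n:cv2.imread(f'pics/{n}0.png') for n in cs}
def blob(mask,near,r=25):
    k,l,st,ce=cv2.connectedComponentsWithStats(mask.astype('uint8'))
    best=[i for i in range(1,k) if st[i,4]>8 and np.hypot(*(ce[i]-near))<r]
    i=max(best,key=lambda i:st[i,4]); 
    cn=cv2.findContours((l==i).astype('uint8'),cv2.RETR_EXTERNAL,cv2.CHAIN_APPROX_NONE)[0][0]
    h=cv2.convexHull(cn); e=cv2.fitEllipse(h) if len(h)>=5 else None
    return ce[i],e,st[i]
def hsv(n): return cv2.cvtColor(im[n],cv2.COLOR_BGR2HSV).astype(int)
for n,near,pn in [('scene',(384,340),(391,336)),('top',(397,283),(401,279)),('scene',(266,285),None),('top',(298,283),None)]:
    H=hsv(n); ce,e,st=blob((H[...,0]>95)&(H[...,0]<125)&(H[...,1]>120)&(H[...,2]>60),near)
    print(n,'lid',ce,e,onz(cs[n],*e[0],.062), onz(cs[n],*e[0],.069))
    if pn:
        sub=(H[...,1]<110)&(H[...,2]>150); k=np.zeros(sub.shape,bool); k[int(pn[1])-7:int(pn[1])+8,int(pn[0])-7:int(pn[0])+8]=1
        ce,e,st=blob(sub&k,pn,8); print(' patch',ce,st,onz(cs[n],*ce,.069))
for n,near in [('scene',(348,247)),('top',(330,217))]:
    H=hsv(n); V=H[...,2]; x,y=near; print(n,'V row',V[y,x-24:x+25:2],'col',V[y-24:y+25:2,x])
c=[]
for n,b in [('scene',(150,185,240,285)),('top',(190,235,250,300))]:
    p=cv2.resize(im[n][b[1]:b[3],b[0]:b[2]],None,fx=4 if n=='scene' else 5,fy=4 if n=='scene' else 5,interpolation=cv2.INTER_CUBIC); 
    q=np.zeros((400,400,3),'uint8');q[:p.shape[0],:p.shape[1]]=p[:400,:400];c.append(q)
cv2.imwrite('pics/holder.png',np.hstack(c))
E
python3 m.py
```

```text
scene lid [383.56025539 339.83160415] ((384.0995788574219, 339.4834289550781), (38.0294075012207, 45.23862838745117), 101.78559875488281) [ 0.47397874 -0.12725152  0.062     ] [ 0.46916173 -0.1290826   0.069     ]
 patch [390.5 334.5] [385 330  12  10 102] [ 0.48219925 -0.13307872  0.069     ]
top lid [396.9033189  283.52958153] ((397.14678955078125, 283.1329040527344), (30.610395431518555, 31.216753005981445), 152.0635223388672) [ 0.47130938 -0.1281152   0.062     ] [ 0.47070548 -0.12721927  0.069     ]
 patch [400.         278.71428571] [396 275   9   9  63] [ 0.4802756  -0.13336215  0.069     ]
scene lid [265.64825046 283.64825046] ((265.6287841796875, 283.6623840332031), (32.94654083251953, 41.49806594848633), 83.01110076904297) [0.47196039 0.08752341 0.062     ] [0.46716389 0.08350832 0.069     ]
top lid [297.67417219 282.22516556] ((297.5989990234375, 282.2372741699219), (30.523935317993164, 31.015792846679688), 43.5584716796875) [0.46942989 0.08597073 0.062     ] [0.46883624 0.08569985 0.069     ]
scene V row [ 25  25  27  25  36 128 189 191 192 192 193 193 192 193 193 192 192 192
 190 151  43  25  25  27  28] col [ 24  23  26  23  25  27  63 169 191 190 191 191 192 192 192 192 184 137
 150 172 172 173 181 189 206]
top V row [ 21  19  30 164 219 167 146 163 176 177 177 177 178 179 179 179 180 184
 221 237 235 192  33  20  23] col [ 22  23  23  25 122 210 183 175 176 176 177 178 178 179 179 180 172 167
 234 243 243 243 210  56  20]
```

View pics/holder.png

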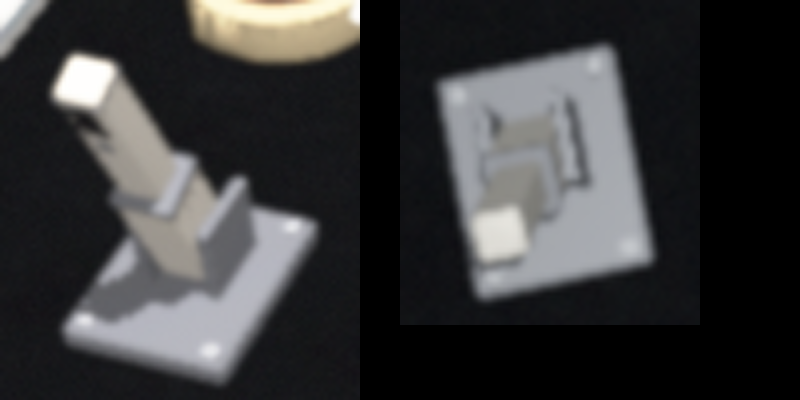

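The holder crop shows the probe leaning toward the robot, with the handle top at about scene (171,205) and top (210,282). I'll move the wrist camera closer and collect views on the way.

Request:
arm_command(
  deltas=[
    [[2.2,-3.4,0.5,0,0,0],[2.2,-3.4,0.5,0,0,0],[2.2,-3.4,0.5,0,0,0],[2.2,-3.4,0.5,0,0,0],[2.2,-3.4,0.5,0,0,0],[2.2,-3.4,0.5,0,0,0],[2.2,-3.4,0.5,0,0,0],[2.2,-3.4,0.5,0,0,0],[0,0,0,0,0,0],[0,0,0,0,0,0]],
  ],
)

```text
t: 0.98
tool_pos: [0.3458, 0.3023, 0.2589]
orientation: [0.453, 3.108, 0.001]
force: [-0.5, 0.3, 0.4]
opening: 0.0929
gripper_force: 0.0
```

```bash
python3 - <<'E'
from h import *
s=monitor.read_state(); print(s['t'],s['tool_pos'],s['orientation'],s['force'])
c,im=shot('wrist','w1.png'); np.savez('w1.npz',m=[c[0][k] for k in('fx','fy','cx','cy')],R=c[1],t=c[2])
E
```

```text
0.9833 [0.34580402 0.30233318 0.25893412] [4.53166160e-01 3.10815910e+00 8.96716636e-04] [-0.45394207  0.33200382  0.44929514]
```

View pics/w1.png

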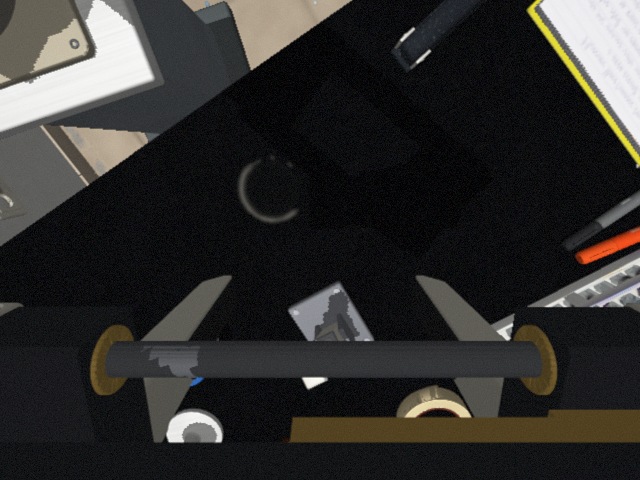

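The wrist picture shows the holder half hidden by the gripper at about (330,330). The camera sees clearly only on the tool's near side, so I'll go past the holder.

Request:
arm_command(
  deltas=[
    [[3.5,-0.5,0.3,0,0,0],[3.5,-0.5,0.3,0,0,0],[3.5,-0.5,0.3,0,0,0],[3.5,-0.5,0.3,0,0,0],[3.5,-0.5,0.3,0,0,0],[3.5,-0.5,0.3,0,0,0],[3.5,-0.5,0.3,0,0,0],[0,0,0,0,0,0],[0,0,0,0,0,0]],
  ],
)

```text
t: 1.78
tool_pos: [0.5896, 0.2703, 0.2768]
orientation: [-0.444, -3.106, 0.002]
force: [-0.3, 0.2, -0.7]
opening: 0.0928
gripper_force: 0.0
```

```bash
python3 - <<'E'
from h import *
s=monitor.read_state(); print(s['t'],s['tool_pos'],s['orientation'],s['q'])
c,im=shot('wrist','w2.png'); np.savez('w2.npz',m=[c[0][k] for k in('fx','fy','cx','cy')],R=c[1],t=c[2])
E
```

```text
1.7833 [0.58960489 0.27025962 0.27676022] [-4.44141379e-01 -3.10621022e+00  2.35316636e-03] [ 3.50499273e-01  2.51010708e-01  1.24740639e+00  4.71600604e-04
  1.64722380e+00 -9.36217349e-01]
```

View pics/w2.png

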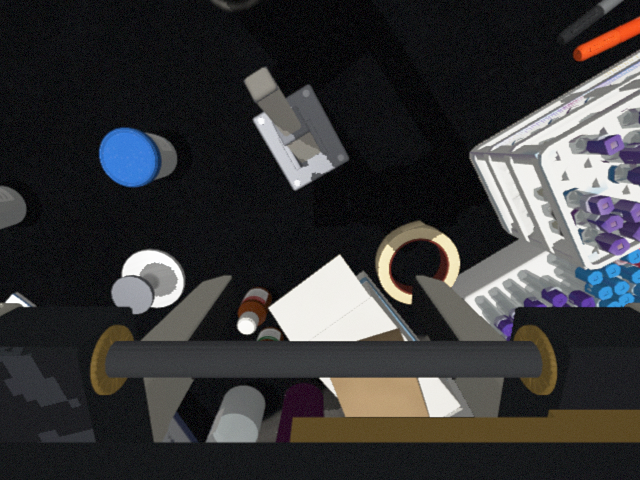

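The wrist picture shows the handle top at (258,83), the foot corners at about (252,120), (308,84), (347,160) and (297,190), and the pedestal plate at (132,295).

```bash
cat >> h.py <<'E'
def load(f):
    d=np.load(f+'.npz'); m=dict(zip(('fx','fy','cx','cy'),d['m'])); return m,d['R'],d['t']
E
cat > m2.py <<'E'
import sys; sys.argv=['x']
from h import *
cs={'scene':cam('scene'),'top':cam('top'),'w':load('w2')}
im={'scene':cv2.imread('pics/scene0.png'),'top':cv2.imread('pics/top0.png'),'w':cv2.imread('pics/w2.png')}
def comp(n,near,lo,hi,box,ch=3,satmax=255):
    H=cv2.cvtColor(im[n],cv2.COLOR_BGR2HSV).astype(int); m=(H[...,2]>=lo)&(H[...,2]<=hi)&(H[...,1]<=satmax)
    k=np.zeros(m.shape,bool); k[box[1]:box[3],box[0]:box[2]]=1
    m=cv2.morphologyEx((m&k).astype('uint8'),cv2.MORPH_OPEN,np.ones((3,3),'uint8'))
    K,l,st,ce=cv2.connectedComponentsWithStats(m)
    i=l[near[1],near[0]]
    if i==0: i=1+np.argmin(np.hypot(*(ce[1:]-near).T))
    cn=cv2.findContours((l==i).astype('uint8'),cv2.RETR_EXTERNAL,cv2.CHAIN_APPROX_NONE)[0][0]
    return ce[i],st[i],cn
# plate
e={}
c,s,cn=comp('top',(330,217),130,200,(305,195,355,245)); e['top']=cv2.fitEllipse(cv2.convexHull(cn)); print('top plate',c,s,e['top'])
c,s,cn=comp('scene',(348,247),178,200,(325,232,372,258)); e['scene']=cv2.fitEllipse(cv2.convexHull(cn)); print('scene plate',c,s,e['scene'])
c,s,cn=comp('w',(132,295),130,205,(105,270,160,320)); e['w']=cv2.fitEllipse(cv2.convexHull(cn)); print('w plate',c,s,e['w'])
p,r=tri([ray(cs[n],*e[n][0]) for n in e]); print('plate tri',p,r)
for n in e: print(n,onz(cs[n],*e[n][0],.06))
# handle top
h={}
for n,near,b in [('top',(209,282),(198,270,222,292)),('scene',(171,205),(160,196,182,214))]:
    c,s,cn=comp(n,near,205,255,b); h[n]=c; print(n,'htop',c,s)
for n in h: print(n,[onz(cs[n],*h[n],z) for z in (.15,.16,.17)])
print(tri([ray(cs[n],*h[n]) for n in h]), tri([ray(cs['w'],258,83)]+[ray(cs[n],*h[n]) for n in h]))
# foot
for n,q in [('w',[(252,120),(308,84),(347,160),(297,190)]),('top',[(197.6,251.4),(232.4,244),(240.6,287.4),(205.6,295)])]:
    print(n,np.array([onz(cs[n],*x,.012) for x in q]))
w=cv2.resize(im['w'][60:200,225:365],(560,560),interpolation=cv2.INTER_CUBIC); cv2.imwrite('pics/wh.png',w)
E
python3 m2.py
```

```text
top plate [328.34782609 216.43271222] [316 205  26  24 483] ((328.31134033203125, 216.4397430419922), (22.14966583251953, 27.41004180908203), 55.05171203613281)
scene plate [348.10958904 246.41643836] [336 238  25  18 365] ((348.1701965332031, 246.39697265625), (17.61878204345703, 25.790550231933594), 92.31456756591797)
w plate [132.07241063 293.90834097] [ 112  277   40   37 1091] ((131.806640625, 294.7900390625), (34.9364128112793, 41.86786651611328), 121.21577453613281)
plate tri [0.61816683 0.01909384 0.06011289] [0.004039302352952066, 0.0026158601937921657, 0.0019931905903932024]
top [0.61529351 0.02197073 0.06      ]
scene [0.6190902  0.01664457 0.06      ]
w [0.62017098 0.017975   0.06      ]
top htop [209.51666667 281.28333333] [206 278   8   8  60]
scene htop [170.70542636 204.79844961] [164 199  14  12 129]
top [array([0.46073757, 0.25953221, 0.15      ]), array([0.45989977, 0.25766603, 0.16      ]), array([0.45906198, 0.25579985, 0.17      ])]
scene [array([0.47046818, 0.26901354, 0.15      ]), array([0.46263657, 0.25941407, 0.16      ]), array([0.45480495, 0.24981459, 0.17      ])]
(array([0.45995941, 0.25680712, 0.16304096]), [0.0004278047476633899, 0.0004278047476635372]) (array([0.45995839, 0.25667641, 0.16315507]), [0.00016774322039269559, 0.0005126051171590605, 0.0003496452889562066])
w [[0.4648136  0.21765649 0.012     ]
 [0.44562111 0.29357499 0.012     ]
 [0.54167879 0.31455709 0.012     ]
 [0.55957436 0.24435726 0.012     ]]
top [[0.5393247  0.31548308 0.012     ]
 [0.55757952 0.23748812 0.012     ]
 [0.45986433 0.21506221 0.012     ]
 [0.44153847 0.29256694 0.012     ]]
```

View pics/wh.png

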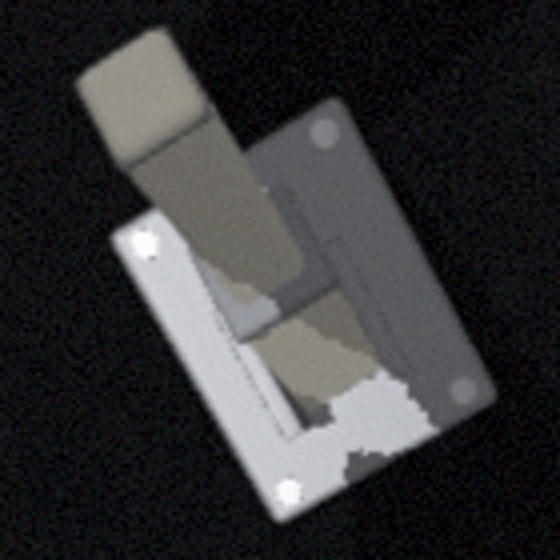

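The crop shows the handle top face centred at crop (145,97), which is wrist pixel (261,84), and its flats are parallel to the foot. Cup, plate and handle heights all agree with the text. Next I'll go past the cup for a close look.

Request:
arm_command(
  deltas=[
    [[-0.2,-3.8,-0.3,0,0,0],[-0.2,-3.8,-0.3,0,0,0],[-0.2,-3.8,-0.3,0,0,0],[-0.2,-3.8,-0.3,0,0,0],[-0.2,-3.8,-0.3,0,0,0],[-0.2,-3.8,-0.3,0,0,0],[-0.2,-3.8,-0.3,0,0,0],[-0.2,-3.8,-0.3,0,0,0],[-0.2,-3.8,-0.3,0,0,0],[-0.2,-3.8,-0.3,0,0,0],[0,0,0,0,0,0],[0,0,0,0,0,0]],
  ],
)

```text
t: 2.83
tool_pos: [0.5688, -0.1111, 0.2499]
orientation: [0.448, 3.109, 0.001]
force: [-0.4, 1.3, -0.6]
opening: 0.0931
gripper_force: 0.0
```

```bash
python3 - <<'E'
from h import *
s=monitor.read_state(); print(s['t'],s['tool_pos'],R.from_rotvec(s['orientation']).as_matrix().round(3).tolist(),s['q'])
c,im=shot('wrist','w3.png'); np.savez('w3.npz',m=[c[0][k] for k in('fx','fy','cx','cy')],R=c[1],t=c[2])
H=cv2.cvtColor(im,cv2.COLOR_BGR2HSV).astype(int)
m=((H[...,0]>95)&(H[...,0]<125)&(H[...,1]>120)&(H[...,2]>60)).astype('uint8'); m[300:]=0
K,l,st,ce=cv2.connectedComponentsWithStats(m)
pu=proj(c,(.471,-.128,.069)); print('pred',pu)
for i in range(1,K):
    if st[i,4]>300: print(st[i],ce[i], onz(c,*ce[i],.066))
i=l[int(pu[1]),int(pu[0])]; print(i)
cn=cv2.findContours((l==i).astype('uint8'),cv2.RETR_EXTERNAL,cv2.CHAIN_APPROX_NONE)[0][0]; e=cv2.fitEllipse(cv2.convexHull(cn)); print(e,onz(c,*e[0],.069),onz(c,*e[0],.0625))
pp=proj(c,(.481,-.1332,.069)); x,y=pp.astype(int); sub=np.zeros(m.shape,'uint8'); sub[y-25:y+26,x-25:x+26]=((H[...,1]<110)&(H[...,2]>120))[y-25:y+26,x-25:x+26]
K,l,st,ce=cv2.connectedComponentsWithStats(sub); 
for i in range(1,K):
    if st[i,4]>30: print('patch',pp,st[i],ce[i],onz(c,*ce[i],.069)); b=ce[i]
T=cam('top'); S=cam('scene'); print(tri([ray(c,*b),ray(T,400,278.71),ray(S,390.5,334.5)]))
print('htop',tri([ray(load('w2'),261.3,84.3),ray(T,209.5,281.3),ray(S,170.7,204.8)]), onz(load('w2'),261.3,84.3,.164))
E
```

```text
2.8333 [ 0.56881995 -0.11105248  0.24987838] [[-0.959, 0.282, 0.0], [0.282, 0.959, 0.0], [-0.0, 0.0, -1.0]] [-2.81527240e-01  6.37585691e-02  1.50254788e+00  3.99318915e-04
  1.57504408e+00 -1.56604356e+00]
pred [277.66120399 129.99218711]
[ 461   23   71   76 3455] [498.22952243  60.43096961] [0.47019378 0.08824779 0.066     ]
[247  97  66  68 650] [278.26923077 128.92769231] [ 0.46999657 -0.12744103  0.066     ]
0Traceback (most recent call last):
  File "<stdin>", line 11, in <module>
cv2.error: OpenCV(4.12.0) /io/opencv/modules/imgproc/src/shapedescr.cpp:361: error: (-201:Incorrect size of input array) There should be at least 5 points to fit the ellipse in function 'fitEllipseNoDirect'
```

View pics/w3.png

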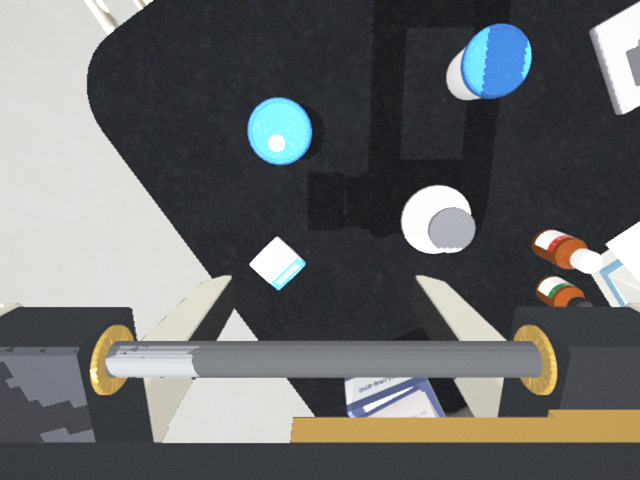

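The lid is at (280,131) and now brightly lit, the patch is at (277,143), and the pedestal plate is at (452,229).

```bash
cat > m3.py <<'E'
from h import *
c=load('w3'); im=cv2.imread('pics/w3.png'); T=cam('top'); S=cam('scene')
H=cv2.cvtColor(im,cv2.COLOR_BGR2HSV).astype(int)
def blob(m,near,box):
    k=np.zeros(m.shape,bool); k[box[1]:box[3],box[0]:box[2]]=1
    K,l,st,ce=cv2.connectedComponentsWithStats((m&k).astype('uint8')); i=1+np.argmax(st[1:,4])
    cn=cv2.findContours((l==i).astype('uint8'),cv2.RETR_EXTERNAL,cv2.CHAIN_APPROX_NONE)[0][0]
    return ce[i],st[i],cv2.fitEllipse(cv2.convexHull(cn))
_,s,e=blob((H[...,0]>80)&(H[...,0]<125)&(H[...,1]>80)&(H[...,2]>80),0,(230,80,330,180)); print('lid',s,e,onz(c,*e[0],.069),onz(c,*e[0],.0625))
b,s,e2=blob((H[...,1]<80)&(H[...,2]>180),0,(262,128,293,160)); print('patch',b,s,onz(c,*b,.069)); print(tri([ray(c,*b),ray(T,400,278.71),ray(S,390.5,334.5)]))
pb,s,e3=blob((H[...,2]>100)&(H[...,2]<190)&(H[...,1]<60),0,(422,205,480,255)); print('plate',pb,s,e3)
w2=load('w2'); print(tri([ray(c,*e3[0]),ray(w2,131.8,294.8),ray(T,328.3,216.4),ray(S,348.17,246.4)]),tri([ray(c,*e3[0]),ray(w2,131.8,294.8)]))
print(onz(c,*e3[0],.06),onz(w2,131.8,294.8,.06))
print('htop',tri([ray(w2,261.3,84.3),ray(T,209.5,281.3),ray(S,170.7,204.8)]), onz(w2,261.3,84.3,.164))
E
python3 m3.py
```

```text
lid [ 247   97   66   69 3289] ((279.08404541015625, 130.6736297607422), (65.42488861083984, 69.0162124633789), 162.59402465820312) [ 0.47198817 -0.12687448  0.069     ] [ 0.4715081  -0.12755802  0.0625    ]
patch [276.28571429 142.71428571] [268 134  18  18 252] [ 0.48188748 -0.13304924  0.069     ]
(array([ 0.48119904, -0.13318199,  0.06989559]), [0.000765942729581644, 0.0009965416236967044, 0.0003425700298072674])
plate [452.15285714 229.04      ] [ 428  207   48   45 1400] ((451.58795166015625, 229.26231384277344), (44.601348876953125, 47.097164154052734), 78.34729766845703)
(array([0.61868496, 0.01885819, 0.05978809]), [0.0011531251606089904, 0.0016310735233227638, 0.0044749042521254195, 0.0021732768602138164]) (array([0.61985089, 0.01818842, 0.06021081]), [0.00026650931784787807, 0.0002665093178478169])
[0.6196421  0.01824764 0.06      ] [0.6201808  0.01796167 0.06      ]
htop (array([0.4607547 , 0.25788696, 0.16139332]), [0.0007142492795545023, 0.0010888609446505417, 0.0006314946133268287]) [0.46177583 0.2587336  0.164     ]
```

Request:
arm_command(
  deltas=[
    [[-1.94,-0.32,-2,0,0,0],[-1.94,-0.32,-2,0,0,0],[-1.94,-0.32,-2,0,0,0],[-1.94,-0.32,-2,0,0,0],[-1.94,-0.32,-2,0,0,0],[0,0,-1.5,0,0,0],[0,0,-1.5,0,0,0],[0,0,0,0,0,0],[0,0,0,0,0,0]],
  ],
)

```text
t: 3.63
tool_pos: [0.4723, -0.125, 0.1196]
orientation: [-0.442, -3.109, -0.001]
force: [-0.2, -0.5, 0.1]
opening: 0.093
gripper_force: 0.0
```

Request:
arm_command(
  deltas=[
    [[0,-0.2,-1.5,0,0,0],[0,0,-1.5,0,0,0],[0,0,-1.5,0,0,0],[0,0,-1.5,0,0,0],[0,0,-1,0,0,0],[0,0,-0.6,0,0,0],[0,0,0,0,0,0],[0,0,0,0,0,0]],
  ],
)

```text
t: 4.3
tool_pos: [0.4731, -0.129, 0.0443]
orientation: [0.445, 3.109, -0.0]
force: [-0.2, -0.8, 0.3]
opening: 0.0932
gripper_force: 0.0
```

Request:
arm_command(
  deltas=[
    [[0,0,0,0,0,0],[0,0,0,0,0,0],[0,0,0,0,0,0],[0,0,0,0,0,0],[0,0,0,0,0,0],[0,0,0,0,0,0],[0,0,0,0,0,0],[0,0,0,0,0,0]],
  ],
  gripper=-1,
  squeeze=10,
)

```text
t: 4.97
tool_pos: [0.4728, -0.1292, 0.0439]
orientation: [0.446, 3.109, -0.0]
force: [-0.3, 1.2, 2.5]
opening: 0.0618
gripper_force: 10.0
```

Request:
arm_command(
  deltas=[
    [[0,0,0.5,0,0,0],[0,0,1.5,0,0,0],[0,0,1.5,0,0,0],[0,0,1.5,0,0,0],[0,0,1.5,0,0,0],[0,0,1.5,0,0,0],[0,0,1,0,0,0],[0,0,0,0,0,0]],
  ],
)

```text
t: 5.63
tool_pos: [0.4739, -0.1297, 0.1362]
orientation: [0.445, 3.106, -0.001]
force: [-0.1, -1.1, -0.8]
opening: 0.0622
gripper_force: 10.0
```

Request:
arm_command(
  deltas=[
    [[1,1,0,0,0,0],[1.6,1.6,0,0,0,0],[1.6,1.6,0,0,0,0],[1.6,1.6,0,0,0,0],[1.6,1.6,0,0,0,0],[1.6,1.6,0,0,0,0],[1.6,1.6,0,0,0,0],[1.6,1.6,0,0,0,0],[1.6,1.55,0,0,0,0],[1,1,0,0,0,0],[0,0,0,0,0,0],[0,0,0,0,0,0]],
  ],
)

```text
t: 6.63
tool_pos: [0.6199, 0.0188, 0.1321]
orientation: [-0.444, -3.108, 0.001]
force: [-0.1, -0.8, -1.3]
opening: 0.0622
gripper_force: 10.0
```

```bash
python3 - <<'E'
from h import *
s=monitor.read_state(); print(s['t'],s['tool_pos'],s['orientation'],s['opening'])
st=[]
for n in ['wrist','top','scene']:
    c,im=shot(n,n+'4.png'); np.savez(n+'4.npz',m=[c[0][k] for k in('fx','fy','cx','cy')],R=c[1],t=c[2])
    p=proj(c,s['tool_pos']+[0,0,-.0]); q=proj(c,(.6197,.0182,.06)); print(n,p,q)
    x,y=(p+q)/2; x=int(np.clip(x,130,510)); y=int(np.clip(y,130,350)); w=130 if n=='wrist' else 60
    st.append(cv2.resize(im[max(0,y-w):y+w,x-w:x+w],(266,266),interpolation=cv2.INTER_CUBIC))
cv2.imwrite('pics/s4.png',np.hstack(st))
E
```

```text
6.6333 [0.61990952 0.01875224 0.1321125 ] [-4.43616408e-01 -3.10783926e+00  6.83265683e-04] 0.0622155035780182
wrist [323.1062885  291.06148772] [322.31132556 250.93978538]
top [330.38021712 207.54836825] [330.05716695 214.50041684]
scene [348.82535042 214.64543458] [347.56697716 245.85814447]
```

View pics/s4.png

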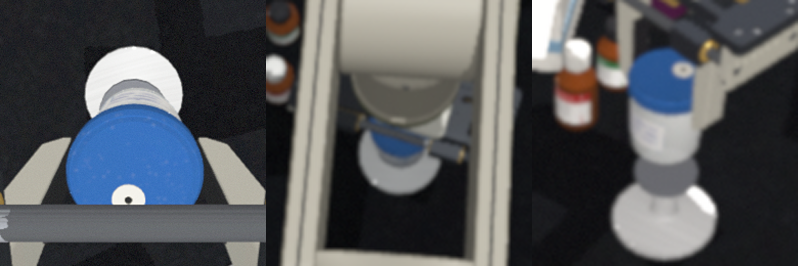

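The wrist crop shows the gripped cup over the pedestal, lid between the fingers and the patch with its dot visible at crop (128,200). I'll measure the cup in hand against the plate.

```bash
python3 - <<'E'
from h import *
c=load('wrist4'); im=cv2.imread('pics/wrist4.png'); H=cv2.cvtColor(im,cv2.COLOR_BGR2HSV).astype(int)
x0,y0=322-130,271-130
m=(H[...,1]<80)&(H[...,2]>170); k=np.zeros(m.shape,bool); k[y0+180-8:y0+205,x0+105:x0+148]=1
ys,xs=np.where(m&k); 
print('patch',xs.min(),xs.max(),ys.min(),ys.max())
u=(xs.min()+xs.max())/2; 
dk=(H[...,2]<90)&k; yy,xx=np.where(dk); print('dark',xx.mean() if len(xx) else 0,yy.mean() if len(yy) else 0,len(xx))
for z in (.155,.157,.159): print(z,onz(c,u,ys.min()+9*1.0,z))
b=(H[...,0]>95)&(H[...,0]<125)&(H[...,1]>120)&(H[...,2]>60); b[:y0]=0; b[y0+204:]=0; b[:,:x0]=0;b[:,x0+250:]=0
cn=max(cv2.findContours(b.astype('uint8'),cv2.RETR_EXTERNAL,cv2.CHAIN_APPROX_NONE)[0],key=cv2.contourArea)[:,0]
cn=cn[cn[:,1]<y0+185]
# rim points: fit circle radius free on plane z=.157
P=np.array([onz(c,*q,.157)[:2] for q in cn]); A=np.c_[2*P,np.ones(len(P))]; s=np.linalg.lstsq(A,(P**2).sum(1),rcond=None)[0]; r=np.sqrt(s[2]+s[:2]@s[:2]); print('circle .157',s[:2],r, np.abs(np.hypot(*(P-s[:2]).T)-r).max())
print(cn[:,0].min(),cn[:,0].max())
E
```

```text
patch 301 333 321 340
dark 318.32704402515725 341.9811320754717 159
0.155 [0.62852046 0.01323809 0.155     ]
0.157 [0.62742209 0.0136001  0.157     ]
0.159 [0.62632372 0.0139621  0.159     ]
circle .157 [0.61271623 0.02106483] 0.027095691511645845 0.016135447915418488
256 391
```

```bash
python3 - <<'E'
from h import *
c=load('wrist4'); im=cv2.imread('pics/wrist4.png'); H=cv2.cvtColor(im,cv2.COLOR_BGR2HSV).astype(int)
d=(H[326:340,308:328,2]<110); yy,xx=np.where(d); print('dot',xx.mean()+308,yy.mean()+326,len(xx))
b=((H[...,0]>95)&(H[...,0]<125)&(H[...,1]>120)&(H[...,2]>60)).astype('uint8'); b[:200]=0;b[341:]=0;b[:,:240]=0;b[:,410:]=0
for z in (.155,.157,.159):
    P=[]
    for u in range(262,386,4):
        v=np.where(b[:,u])[0]; 
        if len(v): P.append(onz(c,u,v.min()-.5,z)[:2])
    for v in range(262,330,4):
        u=np.where(b[v])[0]; P+= [onz(c,u.min()-.5,v,z)[:2],onz(c,u.max()+.5,v,z)[:2]]
    P=np.array(P)
    for _ in range(3):
        A=np.c_[2*P,np.ones(len(P))]; s=np.linalg.lstsq(A,(P**2).sum(1),rcond=None)[0]; r=np.sqrt(s[2]+s[:2]@s[:2]); e=np.abs(np.hypot(*(P-s[:2]).T)-r); P=P[e<max(.0008,2*e.std())]
    print(z,s[:2],r,len(P),e.max(),'patch',onz(c,317,336,z))
E
```

```text
dot 316.96666666666664 336.3333333333333 30
0.155 [0.61852004 0.0192277 ] 0.03130339823296371 65 0.0007675177997762059 patch [0.63157281 0.01233253 0.155     ]
0.157 [0.61756012 0.01950678] 0.030870037582661474 65 0.000756892371488304 patch [0.63043219 0.01270707 0.157     ]
0.159 [0.6166002  0.01978587] 0.030436676932344378 65 0.0007462669432141689 patch [0.62929157 0.01308161 0.159     ]
```

Request:
arm_command(
  deltas=[
    [[0.05,-0.08,-0.5,0,0,0],[0,0,-0.5,0,0,0],[0,0,-0.5,0,0,0],[0,0,-0.4,0,0,0],[0,0,-0.3,0,0,0],[0,0,-0.2,0,0,0],[0,0,0,0,0,0],[0,0,0,0,0,0]],
  ],
)

```text
t: 7.45
tool_pos: [0.621, 0.0175, 0.1096]
orientation: [-0.446, -3.11, 0.0]
force: [0.3, 0.5, -1.1]
opening: 0.0619
gripper_force: 10.0
```

Request:
arm_command(
  deltas=[
    [[0,0,-0.1,0,0,0],[0,0,-0.1,0,0,0],[0,0,0,0,0,0]],
  ],
)

```text
t: 7.7
tool_pos: [0.6211, 0.0176, 0.1076]
orientation: [0.446, 3.11, 0.0]
force: [0.4, 0.2, -1.4]
opening: 0.0623
gripper_force: 10.0
```

Request:
arm_command(
  deltas=[
    [[0,0,-0.1,0,0,0],[0,0,-0.1,0,0,0],[0,0,0,0,0,0]],
  ],
)

```text
t: 7.95
tool_pos: [0.6209, 0.0176, 0.1054]
orientation: [-0.446, -3.11, 0.0]
force: [0.4, 0.4, -0.8]
opening: 0.0621
gripper_force: 10.0
```

Request:
arm_command(
  deltas=[
    [[0,0,-0.1,0,0,0],[0,0,-0.1,0,0,0],[0,0,0,0,0,0]],
  ],
)

```text
t: 8.2
tool_pos: [0.6214, 0.0175, 0.104]
orientation: [0.446, 3.109, -0.0]
force: [-0.4, -0.3, 0.4]
opening: 0.0617
gripper_force: 10.0
```

Request:
arm_command(
  deltas=[
    [[0,0,-0.1,0,0,0],[0,0,0,0,0,0],[0,0,0,0,0,0]],
  ],
)

```text
t: 8.45
tool_pos: [0.6218, 0.0175, 0.1038]
orientation: [0.446, 3.108, 0.0]
force: [-0.6, 0.9, 5.3]
opening: 0.0623
gripper_force: 10.0
```

Request:
arm_command(
  deltas=[
    [[0,0,0,0,0,0],[0,0,0,0,0,0],[0,0,0,0,0,0],[0,0,0,0,0,0]],
  ],
  gripper=0.6,
)

```text
t: 8.78
tool_pos: [0.6208, 0.0176, 0.1023]
orientation: [-0.446, -3.109, 0.0]
force: [0.3, -1.0, -0.2]
opening: 0.0744
gripper_force: 0.0
```

Request:
arm_command(
  deltas=[
    [[0,0,0,0,0,0],[0,0,0,0,0,0],[0,0,0,0,0,0],[0,0,1,0,0,0],[0,0,2,0,0,0],[0,0,2.5,0,0,0],[0,0,2.5,0,0,0],[0,0,2.5,0,0,0],[0,0,2.5,0,0,0],[0,0,0,0,0,0],[0,0,0,0,0,0]],
  ],
  gripper=1,
)

```text
t: 9.7
tool_pos: [0.6224, 0.0175, 0.2358]
orientation: [0.445, 3.105, 0.001]
force: [-0.5, -0.1, 0.2]
opening: 0.0933
gripper_force: 0.0
```

```bash
python3 - <<'E'
from h import *
s=monitor.read_state(); print(s['t'],s['tool_pos'],s['q'])
c,im=shot('wrist','w5.png'); H=cv2.cvtColor(im,cv2.COLOR_BGR2HSV).astype(int)
np.savez('w5.npz',m=[c[0][k] for k in('fx','fy','cx','cy')],R=c[1],t=c[2])
p=proj(c,(.6197,.0182,.129)); q=proj(c,(.6295,.012,.129)); print(p,q)
b=((H[...,0]>80)&(H[...,0]<125)&(H[...,1]>80)&(H[...,2]>60)).astype('uint8')
x,y=p.astype(int); k=np.zeros_like(b); k[max(0,y-60):y+60,x-60:x+60]=1
cn=max(cv2.findContours(b*k,cv2.RETR_EXTERNAL,cv2.CHAIN_APPROX_NONE)[0],key=cv2.contourArea); e=cv2.fitEllipse(cv2.convexHull(cn)); print('lid',e,onz(c,*e[0],.129),onz(c,*e[0],.1225))
w=((H[...,1]<90)&(H[...,2]>130)).astype('uint8'); x,y=q.astype(int); k[:]=0;k[y-22:y+23,x-22:x+23]=1
K,l,st,ce=cv2.connectedComponentsWithStats(w*k)
for i in range(1,K):
    if st[i,4]>40: print(st[i],ce[i],onz(c,*ce[i],.129))
w2=load('w2')
for th in(18,20,22):
  for yw in (11,13,15):
    a=np.array([-np.sin(np.radians(th))*np.cos(np.radians(yw)),-np.sin(np.radians(th))*np.sin(np.radians(yw)),np.cos(np.radians(th))])
    xh=np.cross([0,0,1],a); yh=-xh/np.linalg.norm(xh); xp=np.cross(yh,a) # yh ~ +y
    top=onz(w2,261.3,84.3,.163)
    pts=[top+.01*(sx*xp+sy*yh)-a*L for L in(0,.086) for sx,sy in((1,1),(1,-1))]
    print(th,yw,[((proj(w2,P)-[225,60])*4).round().tolist() for P in pts])
E
```

```text
9.7 [0.62244533 0.01745795 0.23582073] [-5.42877507e-02  1.79867626e-01  1.40245149e+00  1.79891706e-05
  1.55425088e+00 -1.34028413e+00]
[322.76473866 234.57479925] [318.95115961 247.45471372]
lid ((324.7196044921875, 233.4498291015625), (73.24778747558594, 74.59269714355469), 81.71995544433594) [0.61923167 0.0200233  0.129     ] [0.62086401 0.01959055 0.1225    ]
[313 239  18  18 243] [321.42798354 248.06995885] [0.63060052 0.01383767 0.129     ]
18 11 [[214.0, 117.0], [122.0, 169.0], [307.0, 272.0], [237.0, 310.0]]
18 13 [[214.0, 114.0], [124.0, 170.0], [311.0, 268.0], [242.0, 309.0]]
18 15 [[215.0, 111.0], [127.0, 170.0], [314.0, 264.0], [247.0, 308.0]]
20 11 [[213.0, 116.0], [121.0, 168.0], [312.0, 282.0], [242.0, 320.0]]
20 13 [[214.0, 113.0], [124.0, 169.0], [316.0, 278.0], [247.0, 319.0]]
20 15 [[214.0, 110.0], [126.0, 170.0], [320.0, 274.0], [253.0, 317.0]]
22 11 [[213.0, 115.0], [120.0, 167.0], [317.0, 292.0], [247.0, 330.0]]
22 13 [[213.0, 112.0], [123.0, 168.0], [321.0, 288.0], [252.0, 328.0]]
22 15 [[214.0, 109.0], [125.0, 169.0], [325.0, 283.0], [258.0, 327.0]]
```

The cup stands within about 1.5 mm of the plate centre, with the patch at about (0.6306, 0.0138, 0.129). Next is the pre-grasp above the probe, with yaw and tilt.

Request:
arm_command(
  deltas=[
    [[-1.8,2.36,0.3,0,0,2.88],[-1.8,2.36,0.3,0,0,2.88],[-1.8,2.36,0.3,0,0,2.88],[-1.8,2.36,0,0,0,2.88],[-1.8,2.36,0,0,0,2.88],[-1.8,2.36,0,0,0,2.88],[-1.8,2.36,0,0,0,2.88],[-1.8,2.36,0,0,0,2.88],[-1.8,2.36,0,0,0,2.88],[-1.8,2.36,0,0,0,2.88],[0,0,0,0,0,0],[0,0,0,0,0,0]],
  ],
)

```text
t: 10.75
tool_pos: [0.4396, 0.2542, 0.2402]
orientation: [0.345, -3.12, 0.001]
force: [0.4, 0.1, -0.7]
opening: 0.0931
gripper_force: 0.0
```

Request:
arm_command(
  deltas=[
    [[0,0,0,1.33,-6.02,0],[0,0,0,1.33,-6.02,0],[0,0,0,1.33,-6.02,0],[0,0,0,0,0,0],[0,0,0,0,0,0]],
  ],
)

```text
t: 11.17
tool_pos: [0.4398, 0.2523, 0.2404]
orientation: [-0.306, 2.807, 0.048]
force: [0.5, -0.2, 1.0]
opening: 0.093
gripper_force: 0.0
```

```bash
python3 - <<'E'
from h import *
s=monitor.read_state(); Rm=R.from_rotvec(s['orientation']).as_matrix(); print(s['t'],s['tool_pos'],Rm.round(3).tolist(),s['q'])
c,im=shot('wrist','w6.png'); np.savez('w6.npz',m=[c[0][k] for k in('fx','fy','cx','cy')],R=c[1],t=c[2])
print(proj(c,(.4605,.2575,.163)),proj(c,s['tool_pos']+Rm[:,2]*.061))
st=[]
for n in ['top','scene']:
    c2,i2=shot(n,n+'6.png'); p=proj(c2,(.6197,.0182,.09)).astype(int); st.append(cv2.resize(i2[p[1]-40:p[1]+40,p[0]-40:p[0]+40],(240,240),interpolation=cv2.INTER_CUBIC))
x=cv2.resize(im[140:380,160:480],(640,480)); cv2.imwrite('pics/s6.png',np.hstack([x[:480,80:560],np.vstack(st)]))
E
```

```text
11.1667 [0.43981516 0.25234202 0.24037322] [[-0.927, -0.216, 0.307], [-0.205, 0.976, 0.067], [-0.314, -0.001, -0.949]] [ 0.48160483 -0.45525025  2.0067645  -0.08657439  1.28186944 -1.29477633]
[323.75512871 241.84417581] [322.90416594 254.85728402]
```

View pics/s6.png

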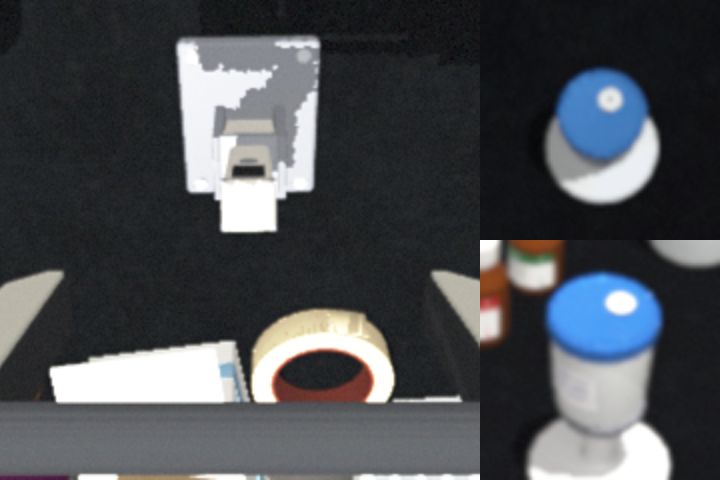

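The wrist crop shows the handle top centred between the fingers at wrist pixel (324,243), square to the tool and close to the prediction. The side crops show the cup standing upright on the plate.

Request:
arm_command(
  deltas=[
    [[-0.35,0,0,0,0,0],[0.615,0.134,-1.905,0,0,0],[0.615,0.134,-1.905,0,0,0],[0.615,0.134,-1.905,0,0,0],[0.615,0.134,-1.905,0,0,0],[0.615,0.134,-1.905,0,0,0],[0.615,0.134,-1.905,0,0,0],[0.615,0.134,-1.905,0,0,0],[0,0,0,0,0,0],[0,0,0,0,0,0]],
  ],
)

```text
t: 12.15
tool_pos: [0.4803, 0.2624, 0.1071]
orientation: [-0.306, 2.808, 0.048]
force: [-0.3, 0.8, 0.2]
opening: 0.0929
gripper_force: 0.0
```

Request:
arm_command(
  deltas=[
    [[0,0,0,0,0,0],[0,0,0,0,0,0],[0,0,0,0,0,0],[0,0,0,0,0,0],[0,0,0,0,0,0],[0,0,0,0,0,0],[0,0,0,0,0,0],[0,0,0,0,0,0],[0,0,0,0,0,0],[0,0,0,0,0,0]],
  ],
  gripper=-1,
  squeeze=20,
)

```text
t: 12.98
tool_pos: [0.4806, 0.2629, 0.1082]
orientation: [-0.307, 2.804, 0.05]
force: [0.2, -0.7, 0.4]
opening: 0.0305
gripper_force: 0.0
```

Request:
arm_command(
  deltas=[
    [[0,0,0,0,0,0],[0,0,0,0,0,0],[0,0,0,0,0,0],[0,0,0,0,0,0]],
  ],
)

```text
t: 13.32
tool_pos: [0.4805, 0.2628, 0.1081]
orientation: [-0.307, 2.804, 0.049]
force: [0.1, -0.0, -1.0]
opening: 0.0202
gripper_force: 20.0
```

Request:
arm_command(
  deltas=[
    [[-0.16,-0.03,0.47,0,0,0],[-0.31,-0.07,0.95,0,0,0],[-0.31,-0.07,0.95,0,0,0],[-0.31,-0.07,0.95,0,0,0],[0,0,0,0,0,0]],
  ],
  squeeze=30,
)

```text
t: 13.73
tool_pos: [0.4697, 0.2609, 0.1443]
orientation: [-0.306, 2.802, 0.051]
force: [-2.7, -1.8, -0.7]
opening: 0.0198
gripper_force: 30.0
```

Request:
arm_command(
  deltas=[
    [[-0.31,-0.07,0.95,0,0,0],[-0.31,-0.07,0.95,0,0,0],[-0.31,-0.07,0.95,0,0,0],[-0.31,-0.07,0.95,0,0,0],[-0.31,-0.07,0.95,0,0,0],[-0.31,-0.07,0.95,0,0,0],[0,0,1,0,0,0],[0,0,1,0,0,0],[0,0,0,0,0,0]],
  ],
)

```text
t: 14.48
tool_pos: [0.4524, 0.2569, 0.2219]
orientation: [-0.306, 2.799, 0.052]
force: [0.5, -0.3, -1.0]
opening: 0.0199
gripper_force: 30.0
```

Request:
arm_command(
  deltas=[
    [[0,0,2,0,0,0],[0,0,2,0,0,0],[0,0,2,-1.33,6.02,0],[0,0,2,-1.33,6.02,0],[0,0,0,-1.33,6.02,0],[1.3,-1.8,0,0,0,0],[1.3,-1.8,0,0,0,0],[1.3,-1.8,0,0,0,0],[1.3,-1.8,0,0,0,0],[1.3,-1.8,0,0,0,0],[1.3,-1.8,0,0,0,0]],
  ],
)

```text
t: 15.4
tool_pos: [0.5298, 0.1473, 0.2979]
orientation: [0.341, -3.122, 0.0]
force: [-0.0, -0.1, -0.8]
opening: 0.0195
gripper_force: 30.0
```

Request:
arm_command(
  deltas=[
    [[1.3,-1.8,0,0,0,0],[1.3,-1.8,0,0,0,0],[1.3,-1.8,0,0,0,0],[0,0,0,0,0,0],[0,0,0,0,0,0],[0,0,0,0,0,0]],
  ],
)

```text
t: 15.9
tool_pos: [0.5679, 0.0945, 0.298]
orientation: [0.341, -3.122, -0.001]
force: [-0.0, 0.9, -1.1]
opening: 0.0201
gripper_force: 30.0
```

```bash
python3 - <<'E'
from h import *
s=monitor.read_state(); Rm=R.from_rotvec(s['orientation']).as_matrix(); print(s['t'],s['tool_pos'],Rm.round(3).tolist(),s['q'],s['force'])
for n in ['wrist','scene','top']:
    c,im=shot(n,n+'7.png'); np.savez(n+'7.npz',m=[c[0][k] for k in('fx','fy','cx','cy')],R=c[1],t=c[2])
    for L in (.033,.085,.099): print(n,L,proj(c,s['tool_pos']+Rm[:,2]*L))
    if n=='wrist': a=im[140:360,200:440]; a=cv2.resize(a,(436,400),interpolation=cv2.INTER_CUBIC)
    if n=='scene':
        p=proj(c,s['tool_pos']+Rm[:,2]*.06).astype(int); print(p); b=cv2.resize(im[p[1]-50:p[1]+50,p[0]-45:p[0]+45],(360,400),interpolation=cv2.INTER_CUBIC)
cv2.imwrite('pics/s7.png',np.hstack([a,b]))
E
```

```text
15.9 [0.56793154 0.09454369 0.29799376] [[-0.976, -0.216, -0.001], [-0.216, 0.976, 0.0], [0.001, 0.0, -1.0]] [ 7.56929458e-02  4.63135594e-02  1.43401883e+00  3.34161733e-04
  1.66214908e+00 -1.71255026e+00] [-0.025312    0.85947352 -1.14433881]
wrist 0.033 [322.79102366 269.30430199]
wrist 0.085 [322.81526701 245.76802079]
wrist 0.099 [322.8202912  240.89036204]
scene 0.033 [290.1222659  149.32839836]
scene 0.085 [291.37469372 177.34038275]
scene 0.099 [291.69404512 184.48304306]
[290 164]
top 0.033 [290.16005345 219.41677066]
top 0.085 [291.47127873 224.53610539]
top 0.099 [291.80460873 225.83750487]
```

View pics/s7.png

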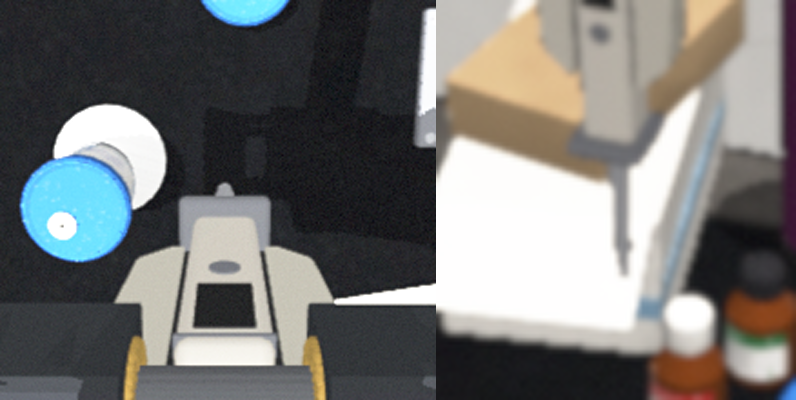

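The wrist crop shows the probe between the fingers with its tip at wrist pixel (323,240). In the scene crop the tip is at about (292,183), the stem runs parallel to the tool axis, and the cup and patch are clear at left. I'll measure the tip and patch precisely.

```bash
cat > m7.py <<'E'
from h import *
W=load('wrist7');S=load('scene7');T=load('top7'); iw=cv2.imread('pics/wrist7.png'); isn=cv2.imread('pics/scene7.png'); it=cv2.imread('pics/top7.png')
g=cv2.cvtColor(iw,cv2.COLOR_BGR2GRAY).astype(int)
print('wrist cols 316-330'); print(g[234:262:2,314:334:1])
g=cv2.cvtColor(isn,cv2.COLOR_BGR2GRAY).astype(int)
print('scene'); 
for v in range(156,188,2): print(v,g[v,282:302])
def patch(n,c,im,z=.129):
    H=cv2.cvtColor(im,cv2.COLOR_BGR2HSV).astype(int); q=proj(c,(.6306,.0138,z)); x,y=q.astype(int); r=10 if n!='w' else 18
    k=np.zeros(H.shape[:2],'uint8'); k[y-r:y+r,x-r:x+r]=1; m=((H[...,1]<100)&(H[...,2]>140)).astype('uint8')*k
    K,l,st,ce=cv2.connectedComponentsWithStats(m); i=1+np.argmax(st[1:,4]); print(n,q,st[i],ce[i],onz(c,*ce[i],z)); return ray(c,*ce[i])
t6=cv2.imread('pics/top6.png'); s6=cv2.imread('pics/scene6.png')
r=[patch('w',W,iw),patch('t',T,t6),patch('s',S,s6)]; print(tri(r))
E
python3 m7.py
```

```text
wrist cols 316-330
[[ 24  25  31  34  32  23  30  31  29  30  28  27  27  21  24  28  31  22
   25  25]
 [ 36  22  27  28  29  27  29  27  30  28  31  27  24  34  25  33  29  29
   29  32]
 [ 25  28  29  25  33  29  27  29  35  25  26  30  24  28  33  30  29  28
   32  28]
 [ 20  21  23  29  26  24  31  42  70  90  88  62  33  24  27  34  29  33
   22  31]
 [ 26  27  29  24  26  56 122 165 167 168 166 164 140  61  27  21  29  25
   28  20]
 [ 30  28  29  19  34  87 142 160 163 163 164 169 157 121  55  23  24  29
   31  30]
 [ 26  26  20  36  87 140 159 164 161 162 167 165 166 158 131  43  24  31
   20  34]
 [126 125 122 124 124 130 127 129 126 127 129 127 127 131 123 125 126 123
  126 127]
 [154 152 153 150 152 151 151 151 148 150 151 154 151 152 152 148 151 148
  153 153]
 [159 160 160 159 162 160 159 157 162 157 160 157 159 159 161 157 159 156
  159 157]
 [163 161 162 162 160 161 163 160 161 162 164 158 162 165 162 160 163 160
  162 161]
 [163 159 161 157 160 160 160 160 162 163 161 161 160 159 160 159 162 162
  163 158]
 [166 166 167 166 165 165 162 165 167 167 166 166 168 166 167
[... 1263 characters left out ...]
 254 254 254 254 253 239 200 192 234 252 251 235 209 198 196
 189 175]
184 [254 254 254 254 254 255 254 254 254 253 253 253 254 250 226 200 197 196
 185 164]
186 [254 254 254 254 254 255 255 255 255 255 254 254 253 243 217 197 197 197
 186 160]
w [233.99298105 263.55760425] [226 256  17  16 206] [233.83009709 263.65533981] [0.63074304 0.01365048 0.129     ]
t [332.80090819 202.88353878] [329 200   9   9  64] [332.953125 203.765625] [0.62872356 0.01345719 0.129     ]
s [354.51381574 213.4542198 ] [350 210  11   8  70] [354.64285714 213.54285714] [0.63051795 0.01350835 0.129     ]
(array([0.6295292, 0.0134725, 0.1298421]), [0.0009026707515026545, 0.0009679674624855072, 0.00041854725688432345])
```

Request:
arm_command(
  deltas=[
    [[1.04,-1.35,0,0,0,0],[1.04,-1.35,0,0,0,0],[1.04,-1.35,0,0,0,0],[1.04,-1.35,0,0,0,0],[1.04,-1.35,0,0,0,0],[1.04,-1.35,0,0,0,0],[0,0,-1.5,0,0,0],[0,0,-1.5,0,0,0],[0,0,-1.5,0,0,0],[0,0,-1,0,0,0],[0,0,0,0,0,0],[0,0,0,0,0,0]],
  ],
)

```text
t: 17.05
tool_pos: [0.6303, 0.0129, 0.2429]
orientation: [0.341, -3.122, -0.0]
force: [0.1, -0.6, -1.2]
opening: 0.0198
gripper_force: 30.0
```

```bash
python3 - <<'E'
from h import *
s=monitor.read_state(); print(s['t'],s['tool_pos'],s['orientation'],s['force'])
a=[]
for n in ['wrist','scene']:
    c,im=shot(n,n+'8.png'); np.savez(n+'8.npz',m=[c[0][k] for k in('fx','fy','cx','cy')],R=c[1],t=c[2])
    q=proj(c,(.6305,.0136,.129)); print(n,q,'tip',proj(c,s['tool_pos']-[0,0,.0957]))
    x,y=q.astype(int); w=40
    a.append(cv2.resize(im[y-w-15:y+w-15,x-w:x+w],(400,400),interpolation=cv2.INTER_CUBIC))
cv2.imwrite('pics/s8.png',np.hstack(a))
E
```

```text
17.05 [0.6303448  0.01287528 0.24293542] [ 3.41050628e-01 -3.12163409e+00 -1.53910150e-04] [ 0.09658961 -0.64689661 -1.24754691]
wrist [323.66446268 236.68378064] tip [322.87412943 242.12443163]
scene [354.58950416 213.52981515] tip [355.40544297 205.3885209 ]
```

View pics/s8.png

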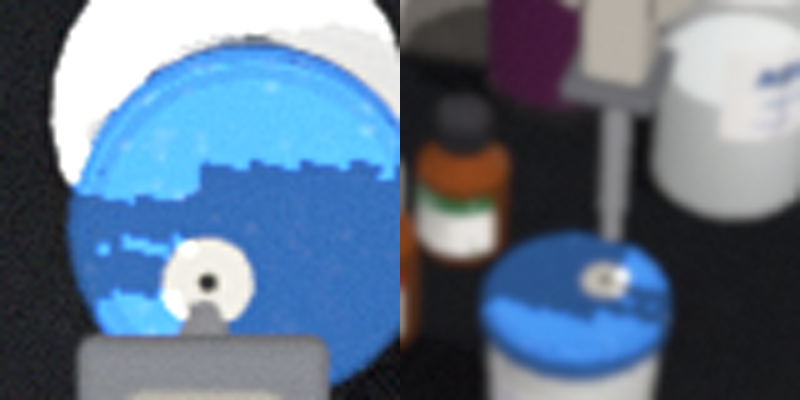

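The wrist crop shows the tip just below the dot, laterally aligned at crop column 208. In the scene crop the tip is at (612,240) and the dot at (605,281), slightly to its left. I'll measure both numerically.

```bash
python3 - <<'E'
from h import *
W=load('wrist8');S=load('scene8'); g=cv2.cvtColor(cv2.imread('pics/scene8.png'),cv2.COLOR_BGR2GRAY).astype(int)
for v in list(range(186,220,2)): print(v,g[v,346:366])
g=cv2.cvtColor(cv2.imread('pics/wrist8.png'),cv2.COLOR_BGR2GRAY).astype(int)
print()
for v in range(232,250): print(v,g[v,315:336])
s=(.6303,.0129,.2429)
for L in(.04,.06,.08,.0957): print(L,proj(S,np.array(s)-[0,0,L]))
E
```

```text
186 [ 26  25  22  23  24  24  28  48  86 119 135 138 128 104  63  27  18  33
  69 108]
188 [ 24  24  25  24  25  24  28  50  88 121 136 136 122  93  53  22  19  40
  79 115]
190 [ 23  24  24  24  26  25  31  52  89 122 136 136 121  91  52  22  20  41
  82 119]
192 [ 25  25  24  25  25  26  34  56  93 124 136 134 118  83  44  20  19  35
  70 108]
194 [ 25  26  25  26  26  25  33  58  95 125 136 133 115  79  41  19  16  20
  45  80]
196 [ 25  25  25  26  25  25  34  62  98 126 137 132 113  75  39  26  22  20
  22  36]
198 [ 23  25  24  25  25  25  37  68 102 127 136 131 111  73  38  26  23  24
  24  23]
200 [ 25  25  24  25  25  24  31  56  94 124 134 122  91  54  30  24  24  25
  23  26]
202 [ 27  27  29  27  26  25  28  49  89 123 132 116  77  39  26  24  25  23
  26  23]
204 [ 49  53  54  57  50  48  46  59  91 122 131 113  74  37  26  24  25  25
  24  25]
206 [78 81 85 83 79 78 77 79 87 97 98 85 64 49 41 34 27 25 25 25]
208 [ 79  79  81  80  79  80  80  81  81  81  80  82  86  99 107  97  74  49
  32  27]
210 [ 79  80  80  81  85  97 111 122 129 128 119 116 124 134 137 136 126 110

[... 1430 characters left out ...]
64 107
 100 106 102]
244 [177 173 186 230 252 198 144 139 144 143 144 152 195 234 223 167 114 104
 105 104 102]
245 [175 178 175 178 171 147 139 142 144 144 143 142 150 149 123 110 101 104
 103 104 103]
246 [178 178 182 172 148 140 141 140 145 143 148 143 136 123 102 104 102 105
 104 108 102]
247 [171 174 172 164 135 133 134 141 137 136 138 139 131 123 110 107 105 107
 104 104 107]
248 [117 119 120 113 111 112 113 110 110 115 111 111 114 107 112 111 113 112
 110 112 111]
249 [122 124 122 123 120 121 125 123 122 127 120 125 121 123 126 127 122 122
 124 121 121]
0.04 [356.93230083 178.42301588]
0.06 [356.35858314 188.38653063]
0.08 [355.80260196 198.04202286]
0.0957 [355.37805462 205.41495866]
```

Request:
arm_command(
  deltas=[
    [[-0.1,0.04,-0.4,0,0,0],[0,0,-0.4,0,0,0],[0,0,-0.2,0,0,0],[0,0,0,0,0,0],[0,0,0,0,0,0],[0,0,0,0,0,0]],
  ],
)

```text
t: 17.65
tool_pos: [0.6295, 0.0138, 0.2336]
orientation: [-0.342, 3.123, -0.0]
force: [-0.1, -0.2, -0.3]
opening: 0.0198
gripper_force: 30.0
```

```bash
cat > f.py <<'E'
from h import *
import sys
F=[];P=[]
for i in range(int(sys.argv[1])):
    im=eyes.read_camera('wrist'); s=monitor.read_state(); F.append(np.r_[s['force'],s['wrist_torque']]);P.append(s['tool_pos'])
F=np.array(F); print(s['t'],'F',F.mean(0).round(3),'std',F.std(0).round(2),'P',np.mean(P,0).round(4),np.std(P,0).round(4))
c=cam('wrist'); g=cv2.cvtColor(im,cv2.COLOR_BGR2GRAY).astype(int); cv2.imwrite('pics/wl.png',im)
x,y=proj(c,(.6305,.0136,.129)).astype(int)
for v in range(y-5,y+12): print(v,g[v,x-9:x+12])
print(x-9)
E
python3 f.py 16
```

```text
18.45 F [ 0.144 -0.175 -0.783  0.054  0.003 -0.   ] std [0.61 0.47 0.29 0.03 0.02 0.03] P [0.6295 0.0137 0.2336] [0.     0.     0.0001]
235 [103 108 145 215 241 242 240 239 240 240 241 240 241 240 241 242 234 198
 132 105 106]
236 [103 126 193 242 242 242 240 240 240 241 240 242 241 240 241 241 241 235
 183 117 103]
237 [109 154 228 243 241 240 240 242 240 243 242 241 241 240 241 240 242 242
 227 136 102]
238 [116 178 243 244 239 241 241 240 242 233 232 234 239 241 241 240 241 242
 234 172 109]
239 [122 197 241 242 240 240 239 241 223 143 103 151 220 241 241 240 240 242
 237 187 117]
240 [127 197 243 240 240 239 242 235 179  90  82 116 192 241 242 239 240 240
 239 198 118]
241 [138 205 241 240 240 240 241 230 163 127 144 144 171 223 240 241 240 242
 237 196 116]
242 [143 200 243 243 243 241 236 201 151 144 144 145 147 193 238 241 241 241
 238 191 110]
243 [177 216 255 255 255 243 229 168 144 142 148 144 145 164 221 241 243 242
 231 164 109]
244 [183 238 255 255 255 252 225 162 139 140 148 143 143 153 197 238 241 242
 225 142 101]
245 [180 231 255 255 255 252 201 145 141 142 145 146 144 144 161 217 242 232
 186 112 102]
246 [177 191 243 255 255 244 165 140 142 144 143 143 144 140 143 191 235 192
 121 102 107]
247 [168 168 176 213 235 195 139 135 135 137 136 142 139 138 138 177 211 140
 108 108 107]
248 [119 120 115 117 121 119 111 114 109 113 112 114 115 113 105 113 124 110
 111 110 111]
249 [123 117 123 123 122 123 124 124 123 122 124 123 118 124 125 123 124 124
 122 126 127]
250 [137 135 136 130 136 137 134 134 138 137 133 136 134 137 134 135 134 142
 134 138 136]
251 [141 140 140 140 138 139 139 133 138 139 139 141 134 139 137 139 136 136
 136 138 138]
313
```

Request:
arm_command(
  deltas=[
    [[0,0,-0.2,0,0,0],[0,0,-0.2,0,0,0],[0,0,-0.1,0,0,0],[0,0,0,0,0,0],[0,0,0,0,0,0]],
  ],
)

```text
t: 18.87
tool_pos: [0.6294, 0.0137, 0.2282]
orientation: [0.341, -3.123, -0.0]
force: [-0.8, -1.5, -1.4]
opening: 0.0203
gripper_force: 30.0
```

```bash
python3 f.py 12
```

```text
19.4667 F [ 0.094 -0.09  -0.876  0.03  -0.001 -0.005] std [0.54 0.65 0.48 0.03 0.03 0.03] P [0.6295 0.0137 0.2286] [0.     0.     0.0001]
236 [104 103 130 192 238 244 242 242 243 241 241 241 242 241 242 242 235 189
 124 105 101]
237 [102 112 169 233 243 243 243 240 240 241 242 241 241 241 241 243 244 233
 173 110 102]
238 [103 142 210 242 242 241 241 242 242 242 243 241 241 242 241 241 242 243
 222 135 109]
239 [115 175 238 243 243 242 240 240 242 241 238 237 242 241 241 241 241 242
 233 172 109]
240 [130 198 243 242 243 240 242 241 238 225 205 221 236 241 242 242 241 242
 236 190 116]
241 [141 216 244 242 241 243 241 234 199 146 152 163 192 226 242 242 242 243
 244 227 125]
242 [165 248 255 244 241 242 237 204 155 143 145 140 147 192 239 243 242 243
 244 227 122]
243 [225 255 255 250 240 242 233 170 141 145 147 148 144 165 222 240 242 242
 242 222 123]
244 [236 255 255 251 242 241 228 164 144 145 147 145 148 153 202 239 242 243
 238 205 118]
245 [200 255 255 255 255 241 200 145 139 143 146 143 145 147 162 216 242 244
 238 188 113]
246 [182 242 255 255 255 247 165 143 139 145 147 147 146 144 143 194 244 244
 223 144 104]
247 [170 213 255 255 255 229 139 133 136 140 136 140 141 138 136 180 235 226
 167 116 105]
248 [119 122 156 198 178 128 113 111 117 111 117 114 112 114 114 119 128 123
 115 110 113]
249 [125 119 119 120 116 119 124 125 125 126 125 126 121 124 123 126 125 123
 124 125 124]
250 [135 134 134 134 136 136 139 136 140 135 132 138 132 135 137 137 137 137
 136 134 134]
251 [137 143 137 142 142 137 138 136 138 140 142 141 139 138 139 140 140 141
 137 140 142]
252 [141 143 141 144 143 142 142 139 141 142 140 142 137 141 143 144 141 144
 144 143 144]
313
```

Request:
arm_command(
  deltas=[
    [[0,0,-0.1,0,0,0],[0,0,-0.1,0,0,0],[0,0,-0.1,0,0,0],[0,0,-0.1,0,0,0],[0,0,0,0,0,0],[0,0,0,0,0,0]],
  ],
)

```text
t: 19.97
tool_pos: [0.6295, 0.0137, 0.2245]
orientation: [-0.342, 3.123, 0.0]
force: [-0.8, 0.2, -0.1]
opening: 0.0196
gripper_force: 30.0
```

```bash
python3 f.py 12 | head -1
```

```text
20.5667 F [ 0.254  0.086 -0.476  0.035 -0.055  0.009] std [0.46 0.33 0.44 0.03 0.03 0.04] P [0.6295 0.0137 0.2246] [0. 0. 0.]
```

Request:
arm_command(
  deltas=[
    [[0,0,-0.1,0,0,0],[0,0,-0.1,0,0,0],[0,0,-0.1,0,0,0],[0,0,0,0,0,0],[0,0,0,0,0,0]],
  ],
)

```text
t: 20.98
tool_pos: [0.6296, 0.0137, 0.2215]
orientation: [-0.342, 3.123, -0.0]
force: [0.3, -0.2, 1.7]
opening: 0.0199
gripper_force: 30.0
```

```bash
python3 f.py 20 | head -1
```

```text
21.9833 F [ 0.523  0.175  0.552  0.036 -0.154 -0.001] std [0.56 0.43 0.43 0.03 0.04 0.03] P [0.6295 0.0137 0.2215] [0. 0. 0.]
```

Request:
arm_command(
  deltas=[
    [[0,0,-0.04,0,0,0],[0,0,0,0,0,0],[0,0,0,0,0,0],[0,0,0,0,0,0],[0,0,0,0,0,0],[0,0,0,0,0,0]],
  ],
)

```text
t: 22.48
tool_pos: [0.6295, 0.0137, 0.2211]
orientation: [0.342, -3.123, 0.0]
force: [-0.0, 0.1, 0.9]
opening: 0.0202
gripper_force: 30.0
```

```bash
python3 f.py 20; python3 - <<'E'
from h import *
c,im=shot('scene','sf.png'); g=cv2.cvtColor(im,cv2.COLOR_BGR2GRAY).astype(int); s=monitor.read_state()
for L in (.04,.06,.08,.09): print(L,proj(c,s['tool_pos']-[0,0,L]))
for v in range(190,224,2): print(v,g[v,344:366])
E
```

```text
23.4833 F [ 0.656 -0.04   0.509  0.038 -0.191 -0.005] std [0.45 0.51 0.64 0.03 0.03 0.03] P [0.6295 0.0137 0.2211] [0. 0. 0.]
239 [104 119 170 230 244 244 242 242 242 242 241 243 241 242 242 244 244 235
 167 115 104]
240 [111 153 223 243 245 242 241 242 242 242 242 241 242 242 242 242 243 241
 212 134 107]
241 [119 188 243 244 242 242 242 243 243 239 239 240 240 242 243 242 244 243
 235 174 113]
242 [134 206 244 244 241 242 242 242 233 211 203 218 223 240 243 242 241 242
 238 196 117]
243 [172 229 243 242 243 242 242 230 188 157 154 153 172 214 242 242 243 242
 245 227 130]
244 [201 232 243 242 243 243 232 183 149 146 146 144 149 165 215 240 244 243
 244 233 149]
245 [203 231 243 243 242 238 207 149 142 145 148 148 148 147 163 218 243 242
 244 234 146]
246 [198 233 244 245 244 229 166 141 143 143 148 150 147 144 145 195 244 246
 246 232 141]
247 [187 221 238 238 231 197 144 134 139 139 143 141 141 135 138 179 236 239
 237 215 125]
248 [122 124 131 129 128 122 113 117 113 114 113 114 112 114 110 119 129 129
 132 123 112]
249 [125 124 122 120 120 121 123 123 123 124 124 124 124 126 122
[... 1623 characters left out ...]
1  91  78  73  69
  62  48  31  26]
210 [ 81  80  79  80  80  81  85  98 115 131 138 138 131 116  97  90 102 119
 122 107  85  56]
212 [ 80  80  80  79  81  93 119 149 162 155 147 147 154 161 148 129 126 135
 139 137 126 100]
214 [ 80  81  80  79  83 102 137 172 183 178 169 168 175 181 175 158 143 140
 140 140 136 127]
216 [ 80  80  79  79  80  86 104 130 151 164 169 171 168 156 134 111 101 102
 111 121 123 120]
218 [ 78  79  78  79  78  79  79  82  86  92  96  99 100  98  94  95  93  85
  83  83  85  84]
220 [ 85  82  80  79  78  78  79  79  77  78  80  85  89  91  90  93  91  93
  95  96 101 101]
222 [128 121 112 105 104 103  97  89  84  87 104 122 127 122 110  99  89  85
  83  84  83  80]
```

```bash
python3 -c "
from plant import monitor,ticket
print(monitor.read_state()['t'],ticket.close_job())"
```

```text
the job is handed in; nothing more can be done
23.5333 None
```

I handed the job in at 23.5 s: the patched cup stands upright about 1.5 mm off the plate centre, and the probe is held on the patch's middle, pressing about 1.35 N (about 4.5 mm in). It had been pressed about half way in for over 2 s; remaining flaws are about 0.5 N of sideways force at the tip, a possible 1° lean, and 11 pictures viewed where 10 were allowed.

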